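Pack the wooden fish head to tail

TASK

Take the stray purple block out of the sloping fish crate and set it on the white saucer. Then pack the three loose wooden fish into the crate beside the one fixed in it, alternately head to tail, so that all four lie flat on the crate's floor and fill the rectangle. Do not knock the watering can or the yellow cup, and leave the saucer where it stands.

Things in the scene. Friction and masses are not known exactly. Their poses are not given: they have to be found in the camera images.
- crate: Open bamboo crate fixed on a stand that slopes it 0.50 rad (29 degrees), low side and open top towards the robot. Origin: centre of the floor's underside; x up the slope, away from the robot; y to the left, level; z square out of the floor. Floor 8 mm thick; inside 122 mm (x) by 190 mm (y); walls 8 mm thick, 18 mm above the floor
- fixed_mid (a point): Body centre of the plain dark brown wooden fish fixed in the crate, same shape and fin as the loose ones: at x = 0, y = 73, z = 20 mm of the crate, straight flank on the crate's +y wall, head up the slope (+x)
- free_mid (a point): Middle of the free space in the crate, on its floor: at x = 0, y = -22, z = 8 mm of the crate. The three loose fish fit there only alternately, lengthwise along the crate's x, with some 12 mm of play each way: next to the fixed fish one with its head down the slope, then head up, then head down; body centres about y = 25, -22 and -69 mm of the crate
- block_mid (a point): centre of the purple wooden block, a cube of 36 mm, about 30 g. It starts in the free part of the crate, flat on the sloping floor and against the low wall; its z axis is square to the floor then, y along the crate's y
- saucer: White ceramic saucer standing loose on the bench, 120 mm across and 16 mm high, about 180 g; origin at the centre of its underside. Inside, its middle is flat for 74 mm across, 5 mm above the bench, then rises to the rim
- red_mid (a point): Centre of the body of the loose red wooden wedge fish, 12 mm above its underside. Body 110 mm long (x), 24 mm high; from above a right-angled wedge, 54 mm wide at the head, 34 mm at the tail. x points to the head (eyes), z up, y to the straight flank, at y = +22 mm; the slanted flank runs from y = -12 mm (tail) to -32 mm (head). About 70 g; starts flat on the bench, crosswise
- blue_mid (a point): Centre of the body of the loose blue wooden wedge fish, 12 mm above its underside. Body 110 mm long (x), 24 mm high; from above a right-angled wedge, 54 mm wide at the head, 34 mm at the tail. x points to the head (eyes), z up, y to the straight flank, at y = +22 mm; the slanted flank runs from y = -12 mm (tail) to -32 mm (head). About 70 g; starts flat on the bench, crosswise
- orange_mid (a point): Centre of the body of the loose orange wooden wedge fish, 12 mm above its underside. Body 110 mm long (x), 24 mm high; from above a right-angled wedge, 54 mm wide at the head, 34 mm at the tail. x points to the head (eyes), z up, y to the straight flank, at y = +22 mm; the slanted flank runs from y = -12 mm (tail) to -32 mm (head). About 70 g; starts flat on the bench, crosswise
- red_nose (a point): middle of the head end of the red fish: 55 mm from its centre along its x
- blue_nose (a point): middle of the head end of the blue fish: 55 mm from its centre along its x
- orange_nose (a point): middle of the head end of the orange fish: 55 mm from its centre along its x
- red_fin (a point): Middle of the light wooden dorsal fin on the back of the red fish, the part to grip: 44 mm long (x), 12 mm thick (y), 28 mm high (z). It lies 26 mm above the body's centre, so the fin reaches from the back, 24 mm above the underside, to 52 mm
- blue_fin (a point): Middle of the light wooden dorsal fin on the back of the blue fish, the part to grip: 44 mm long (x), 12 mm thick (y), 28 mm high (z). It lies 26 mm above the body's centre, so the fin reaches from the back, 24 mm above the underside, to 52 mm
- orange_fin (a point): Middle of the light wooden dorsal fin on the back of the orange fish, the part to grip: 44 mm long (x), 12 mm thick (y), 28 mm high (z). It lies 26 mm above the body's centre, so the fin reaches from the back, 24 mm above the underside, to 52 mm
- watering_can: green plastic watering can, 110 mm high, 104 mm across, with spout to +y and handle to -y; origin at the centre of its underside. A bystander
- cup: yellow plastic cup, 65 mm high, 66 mm across; origin at the centre of its underside. A bystander
Not all that is in view belongs to the job. Leave any pink look-alike of the part that bears orange_mid alone. There is more than one size of the part that bears block_mid; the job needs the larger.

How it is judged:
By the outcome, as a careful person would: the job done as asked, in the order asked, and still so for the second after the job is handed in, with the robot touching nothing.
It also fails if it takes over 72 s, if anything falls off the work surface, if the arm or the gripper's body presses on something with over 40 N, if the wrist force passes 120 N, or if a joint passes its speed limit or range.

ROBOT

A 6-joint arm with a two-finger parallel gripper is mounted at the origin on the work surface. World frame = base frame: x ahead of the robot, y to its left, z up, the work surface at z = 0. Lengths are in m, angles in rad, forces in N, time in s.
With the tool pointing down it reaches from about 0.25 to 0.725 m from the base axis. Payload 4 kg.
Tool frame: the origin (TCP) lies between the finger pads; the fingertips stand 25 mm ahead of it and the grasp point (between the pads) lies 6 mm ahead of it; z points along the fingers, y is the line along which they close (so a half turn about z gives the same grasp; the last joint's range is limited). The gripper opens to 85 mm and grips with 20 to 120 N. Pads are 22 mm wide; open, the fingers measure 114 mm over their backs; the gripper's body (76 mm by 85 mm) begins 54 mm behind the grasp point. The pads swing forward as they close: fully open they stand 13 mm farther back than shut.
Start: joints at [-1.119, 0.241, 0.005, 1.335, 0, 1.571], TCP at [0.218, -0.45, 0.256] pointing down, gripper open.
Joint ranges: [-2.72, 2.72], [-1.05, 1.87], [-1.09, 1.28], [-1.99, 2.15], [-1.42, 1.44], [-3.14, 3.14]. Speed limits (rad/s): [2.79, 2.79, 3.14, 3.14, 3.14, 3.14].

INTERFACE

Orientations are given as a unit quaternion [x, y, z, w].
In Python, from workcell import bot gives the robot as it stands. The module is installed in compiled form; this text tells all that it offers.
- The arm moves only by the shell command python3 -m pendant 'ROWS'. ROWS is JSON, one flat list of numbers, 7 for each row, row after row: the shift along the tool's x, y, z normalised to -1 to 1, where 1 is 0.5 m, then the turn, a rotation vector about the tool's x, y, z normalised to -1 to 1, where 1 is 180 degrees, then the opening, from 0 (shut) to 1 (fully open). In form: [tx, ty, tz, ax, ay, az, fingers, tx, ty, tz, ax, ay, az, fingers, ...]. A call has exactly 10 rows; each row is the pose to reach, as a shift and turn from the pose commanded when the call began, along the tool's axes at that moment, turning the shorter way round; what a row does not reach only later rows make up. A row lasts 1/12 s, in which the tool goes at most 41.7 mm and 7.16 degrees, less where a joint would pass 70% of its speed; a pose out of reach is approached as far as the arm can. A call with a number of a shift or a turn outside -1 to 1 is refused whole. A call with a gripper value outside its range is refused whole. The fingers move at their own pace and stop on an object; the grip force is fixed at half the most. Time passes only in rows, so rows that repeat a pose let the fingers close, or fill a call up. It gives the time, the measured TCP pose, the force, the opening and the grip force at its end, in the units of the state.
- bot.get_obs(): the state, without advancing time (a new reading comes with each control period).
- bot.camera(name): name is "scene" or "top" or "wrist"; returns a dict with "pixels" (480x640x3 uint8, red, green, blue), "mtx" (3x3 intrinsics, pixels), "k1" (the pictures are not rectified: a ray, as slopes to the right and down, at radius r is drawn at 1 + k1 r^2 times it, then the intrinsics apply), "cam_to_world" (4x4, takes a point from camera to world coordinates); the wrist camera has in their place "hand_eye" (4x4, takes a point from camera to tool coordinates, whose origin is the TCP and whose axes are the flange's). Camera axes: x right, y up, looking along -z (the intrinsics and any distortion apply to the point x, -y, -z); pixel columns grow to the right and rows downward; lengths in m; the calibration is good to about 2 mm. A picture is of the moment at which its call begins: read the wrist's pose just before it. There is no depth.
- bot.job_done(): hands the job in; it is judged then, once.
The state is a dict: "clock": time; "joint_pos": joint angles; "joint_vel": joint speeds; "tau": joint torques, N m; "eef_pos": TCP position; "tool_rot": TCP orientation; "ft_force": force on the tool from outside, world axes, zero at the start; "ft_torque": the same for the moment, N m; "grip_width": finger opening in m; "grasp_force": force on a finger pad.
Only numpy, scipy, OpenCV 4.12 (cv2) and the standard library are available. Lean on these libraries where they do the work, as an engineer would, in place of code of your own. Each camera call takes 0.05 s, during which the arm holds its last target. There are 200 camera calls.

## Working session

There is one attempt and no reset: what is moved stays moved. The work goes in short steps, Python scripts to look and compute and a shell command to move; the robot and the scene stay as the last step left them, time stands still between calls to the robot, and variables do not carry over. Pictures are saved under pics/ and viewed, at most 10 in all, crops included, and the job is handed in when it is done.

```bash
mkdir -p pics
python3 - <<'E'
from workcell import bot
import cv2,pickle
d={}
o=bot.get_obs(); print(o['clock'],o['eef_pos'],o['tool_rot'],o['grip_width'])
for n in ('scene','top'):
    c=bot.camera(n); d[n]=c; cv2.imwrite(f'pics/{n}0.png',c['pixels'][:,:,::-1]); print(n,c['mtx'],c['k1'],c['cam_to_world'])
pickle.dump(d,open('c0.pkl','wb'))
E
```

```text
0.0 [ 0.21802953 -0.44930883  0.25542197] [ 9.74593984e-01  2.23976535e-01 -2.46834524e-04 -1.00877353e-03] 0.0855257256423892
scene [[534.99347013   0.         317.41466505]
 [  0.         534.99347013 235.56552738]
 [  0.           0.           1.        ]] 0.0052697337330780275 [[-0.05200737 -0.81305736  0.57985599  1.15795028]
 [ 0.99863867 -0.04467     0.02693307  0.00533597]
 [ 0.00400404  0.58046733  0.81427369  0.90746118]
 [ 0.          0.          0.          1.        ]]
top [[473.79537841   0.         318.98889662]
 [  0.         473.79537841 237.71124873]
 [  0.           0.           1.        ]] -0.12353996403089237 [[-0.01776242  0.99800738 -0.06054557  0.48914257]
 [-0.99972495 -0.01865524 -0.01421307 -0.04502977]
 [-0.01531424  0.06027646  0.99806424  1.21130953]
 [ 0.          0.          0.          1.        ]]
```

View pics/top0.png

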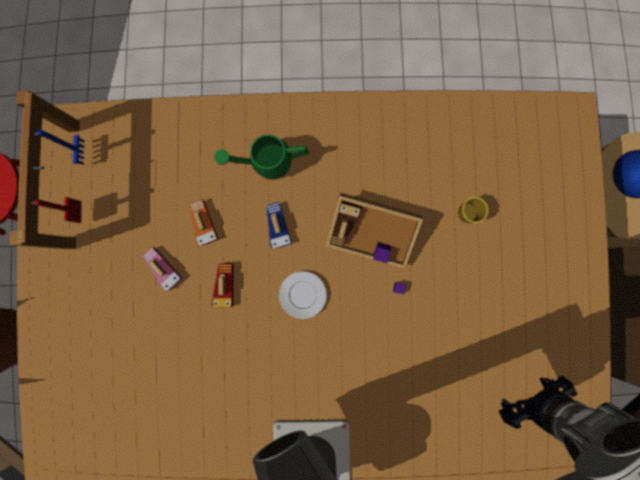

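View pics/scene0.png

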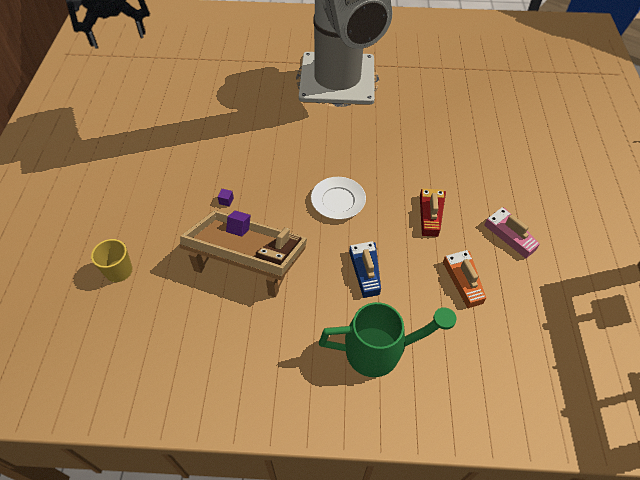

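The top view shows the crate around (375,230), with the fixed brown fish on its left. There are two purple blocks, at (383,253) in the crate and (400,288) on the bench. The fish are orange (204,222), pink (161,269), red (223,285) and blue (278,225), and the saucer is at (303,295). I'll enlarge to confirm which block and which fish are meant, and to read the corners.

Run:
```python
import cv2,pickle,numpy as np
d=pickle.load(open('c0.pkl','rb'));t=d['top']['pixels'];s=d['scene']['pixels']
def crop(im,x,y,w,h,W=400,H=300):
    o=cv2.resize(im[y:y+h,x:x+w],(W,H),interpolation=cv2.INTER_CUBIC)
    for g in range((x+19)//20*20,x+w,20): cv2.putText(o,str(g),(int((g-x)*W/w),9),0,.33,(255,255,255)); cv2.line(o,(int((g-x)*W/w),10),(int((g-x)*W/w),16),(255,255,255))
    for g in range((y+19)//20*20,y+h,20): cv2.putText(o,str(g),(0,int((g-y)*H/h)+4),0,.33,(255,255,255)); cv2.line(o,(22,int((g-y)*H/h)),(28,int((g-y)*H/h)),(255,255,255))
    return o
A=np.vstack([np.hstack([crop(t,318,190,120,108,400,360),crop(s,174,184,140,126,400,360)]),np.hstack([crop(t,135,195,170,120,400,240),crop(s,340,180,204,132,400,240)])])
cv2.imwrite('pics/crop1.png',A[:,:,::-1])
```

```text
(no output)
```

View pics/crop1.png

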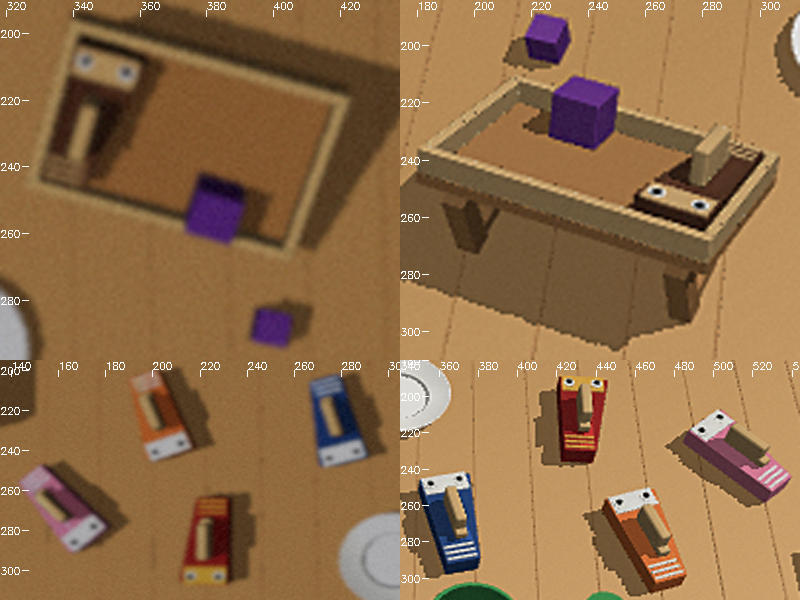

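The job's block is the larger purple cube in the crate at (383,253) in the top view, not the small one at (399,288). The orange fish is at (204,222); its pink look-alike at (161,269) stays put. All the heads face the robot. Next I'll measure poses: silhouette fits for the fish and block, rim corners for the crate.

```bash
cat > h.py <<'E'
import numpy as np,cv2,pickle
from scipy.optimize import least_squares,minimize
from scipy.spatial.transform import Rotation as R
def proj(c,P,T=None):
    T=c['cam_to_world'] if T is None else T
    p=(np.asarray(P,float)-T[:3,3])@T[:3,:3]
    u=np.c_[p[:,0]/-p[:,2],-p[:,1]/-p[:,2]]; u=u*(1+c['k1']*(u**2).sum(1))[:,None]
    return u@np.diag(np.diag(c['mtx'])[:2])+c['mtx'][:2,2]
def onplane(c,uv,z,T=None):
    T=c['cam_to_world'] if T is None else T
    f=lambda q: (proj(c,[[q[0],q[1],z]],T)-uv)[0]
    return least_squares(f,[.45,0.05]).x
def mask(im,seed,r,bg,th):
    b=cv2.GaussianBlur(im,(3,3),0).astype(float)+1; ch=b/b.sum(2,keepdims=True)
    m=(np.linalg.norm(ch-bg,axis=2)>th).astype(np.uint8); w=np.zeros_like(m); cv2.circle(w,seed,r,1,-1); m&=w
    m=cv2.morphologyEx(m,cv2.MORPH_CLOSE,np.ones((5,5)))
    n,l,st,_=cv2.connectedComponentsWithStats(m); k=1+np.argmax(st[1:,4]); return (l==k).astype(np.uint8)
def hull(pts,shape=(480,640),S=4):
    m=np.zeros((shape[0]*S,shape[1]*S),np.uint8)
    h=cv2.convexHull(((np.asarray(pts)+.5)*S-.5).astype(np.float32)); cv2.fillConvexPoly(m,np.round(h*16).astype(np.int32),1,shift=4); return m
FISH=np.array([[x,y,z] for z in(-.012,.012) for x,y in((.055,.022),(.055,-.032),(-.055,-.012),(-.055,.022))])
def crateT(q):
    x,y,z,w=q; T=np.eye(4); T[:3,:3]=(R.from_euler('z',w)*R.from_euler('y',-.5)).as_matrix(); T[:3,3]=x,y,z; return T
E
cat > m.py <<'E'
from h import *
d=pickle.load(open('c0.pkl','rb'));C=[d['top'],d['scene']]
rim=np.array([[.069,.103,.026],[.069,-.103,.026],[-.069,-.103,.026],[-.069,.103,.026]])
pk=[np.array([[340.5,196.6],[422.4,218.5],[405,266.5],[328.5,244.9]]),np.array([[282.5,269],[180.3,237.5],[215,212],[306.3,238.3]])]
f=lambda q:np.concatenate([(proj(c,rim@crateT(q)[:3,:3].T+crateT(q)[:3,3])-p).ravel() for c,p in zip(C,pk)])
r=least_squares(f,[.5,-.15,.06,-.2]);print('crate',r.x.round(4),'res px',r.fun.round(1)); q=r.x
out={'crate':q}
def fit(name,seeds,rad,model,x0,th=.06):
    ms=[]
    for c,s in zip(C,seeds):
        im=c['pixels']; b=np.array(im[s[1]-rad-8,s[0]-rad//2],float); bg=np.median((im.astype(float)+1)[150:350:7,150:500:7].reshape(-1,3),0); bg=bg/bg.sum()
        m=mask(im,s,rad,bg,th); ms.append(hull(cv2.findNonZero(m)[:,0]))
    def cost(x):
        v=0
        for c,m in zip(C,ms):
            h=hull(proj(c,model(x))); v+=1-(h&m).sum()/(h|m).sum()
        return v
    sx=np.vstack([x0]+[np.array(x0)+e for e in np.diag([.01,.01,.15][:len(x0)])])
    r=minimize(cost,x0,method='Nelder-Mead',options=dict(initial_simplex=sx,xatol=2e-4,fatol=1e-4)); print(name,r.x.round(4),'1-IoU sum',round(r.fun,3)); out[name]=r.x
def fm(x): return FISH@R.from_euler('z',x[2]).as_matrix().T+[x[0],x[1],.012]
for n,st,ss in(('red',(223,285),(432,211)),('blue',(278,226),(366,269)),('orange',(204,222),(464,278))):
    p=onplane(C[0],st,.015); fit(n,[st,ss],30,fm,[p[0],p[1],np.pi])
T=crateT(q)
cube=np.array([[x,y,z] for x in(-.018,.018) for y in(-.018,.018) for z in(.008,.044)])
fit('block',[(383,252),(238,223)],20,lambda x:(cube+[x[0],x[1],0])@T[:3,:3].T+T[:3,3],[-.043,-.02],.12)
a=np.linspace(0,6.28,40); ring=np.vstack([np.c_[.06*np.cos(a),.06*np.sin(a),a*0+.016],np.c_[.037*np.cos(a),.037*np.sin(a),a*0]])
fit('saucer',[(303,295),(338,200)],34,lambda x:ring+[x[0],x[1],0],onplane(C[0],(303,295),.016))
fb=FISH+[0,.073,.02]
fit('fixedfish in crate dx dy',[(345,224),(277,250)][:2],40,lambda x:(fb+[x[0],x[1],0])@T[:3,:3].T+T[:3,3],[0,0],.1) if 0 else None
pickle.dump(out,open('out.pkl','wb'))
E
python3 m.py
```

```text
crate [ 0.5808 -0.165   0.0374 -0.2883] res px [-0.9 -0.9  0.7  0.2  0.5  1.3 -2.5  1.   0.1  0.6 -0.8  0.4 -1.3 -0.5
  0.1  0.4]
red [0.4469 0.2152 3.1075] 1-IoU sum 0.165
blue [0.5954 0.0765 3.4089] 1-IoU sum 0.118
orange [0.6065 0.2696 3.4873] 1-IoU sum 0.194
block [-0.0473 -0.0365] 1-IoU sum 0.272
saucer [0.4185 0.0146] 1-IoU sum 0.076
```

```bash
cat >> h.py <<'E'
def rel(o,p,Rt,tag=''):
    """print the row (tx ty tz ax ay az) from the state o to position p, rotation Rt"""
    R0=R.from_quat(o['tool_rot']); s=R0.inv().apply(np.asarray(p)-o['eef_pos']); w=(R0.inv()*Rt).as_rotvec()
    print(tag,(s/.5).round(4).tolist(),(w/np.pi).round(4).tolist(),'rows',round(max(np.linalg.norm(s)/.0417,np.degrees(np.linalg.norm(w))/7.16),1))
def crot(T,flip=1): # tool square to the crate floor, tool x = flip*crate x
    return R.from_matrix(T[:3,:3]@np.diag([flip,-flip,-1.]))
def down(yaw): return R.from_euler('z',yaw)*R.from_euler('x',np.pi)
def cp(T,*p): return T[:3,:3]@np.array(p)+T[:3,3]
E
python3 - <<'E'
from h import *; from workcell import bot
o=bot.get_obs();T=crateT(pickle.load(open('out.pkl','rb'))['crate'])
rel(o,cp(T,-.047,-.037,.17),crot(T)); c=bot.camera('wrist'); print(c['hand_eye'].round(3),c['mtx'][0,0],c['k1'])
E
```

```text
[0.6698, -0.3056, 0.1835] [-0.0594, 0.152, 0.2304] rows 9.1
[[-0.001  0.954  0.3    0.077]
 [ 1.     0.001  0.002 -0.   ]
 [ 0.002  0.3   -0.954 -0.117]
 [ 0.     0.     0.     1.   ]] 401.36197665570535 -0.04626592207724986
```

```bash
python3 -m pendant '[0.67,-0.306,0.183,-0.059,0.152,0.23,0.7, 0.67,-0.306,0.183,-0.059,0.152,0.23,0.7, 0.67,-0.306,0.183,-0.059,0.152,0.23,0.7, 0.67,-0.306,0.183,-0.059,0.152,0.23,0.7, 0.67,-0.306,0.183,-0.059,0.152,0.23,0.7, 0.67,-0.306,0.183,-0.059,0.152,0.23,0.7, 0.67,-0.306,0.183,-0.059,0.152,0.23,0.7, 0.67,-0.306,0.183,-0.059,0.152,0.23,0.7, 0.67,-0.306,0.183,-0.059,0.152,0.23,0.7, 0.67,-0.306,0.183,-0.059,0.152,0.23,0.7]'
cat > w.py <<'E'
import sys
from h import *; from workcell import bot
o=bot.get_obs(); c=bot.camera('wrist')
M=np.eye(4);M[:3,:3]=R.from_quat(o['tool_rot']).as_matrix();M[:3,3]=o['eef_pos']
c['cam_to_world']=M@c['hand_eye']; pickle.dump((o,c),open('w.pkl','wb'))
T=crateT(pickle.load(open('out.pkl','rb'))['crate'])
im=c['pixels'][:,:,::-1].copy()
def poly(P,col):
    cv2.polylines(im,[np.round(proj(c,P)).astype(int)],True,col,1)
for h,a,b in((.026,.069,.103),(.026,.061,.095),(.008,.061,.095)): poly([cp(T,sx*a,sy*b,h) for sx,sy in((1,1),(1,-1),(-1,-1),(-1,1))],(0,255,0))
poly([cp(T,x,y+.073,.032) for x,y,_ in FISH[:4]],(255,255,0))
cv2.imwrite(sys.argv[1],im); print(o['clock'],o['joint_pos'].round(2),o['eef_pos'].round(4))
E
python3 w.py pics/w1.png
```

```text
clock: 0.98
eef_pos: [0.4532, -0.162, 0.1635]
tool_rot: [0.959, -0.137, 0.245, 0.034]
ft_force: [-0.3, -0.7, 0.5]
grip_width: 0.0597
grasp_force: 0.0
0.9833 [-0.37 -0.02 -0.69  0.4   0.04  3.07] [ 0.4532 -0.162   0.1635]
```

View pics/w1.png

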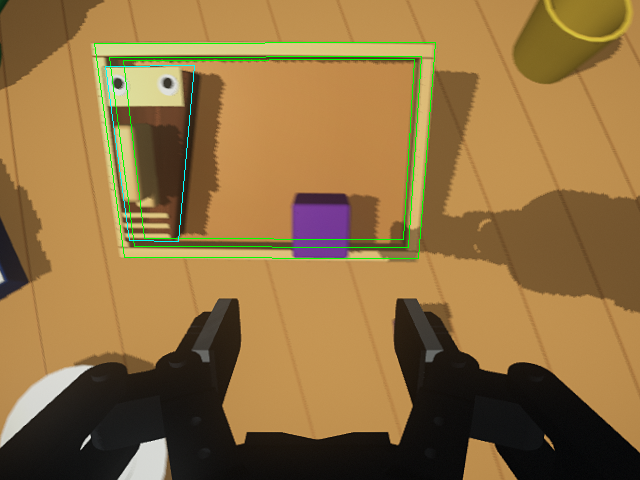

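The wrist view at 640x480 has the predicted crate rim lying on the real one to within about 2 px (1–2 mm). The block's top face spans (293..349, 204..258). I'll solve the block's place in the crate from that.

Run:
```python
from h import *; from workcell import bot
o,c=pickle.load(open('w.pkl','rb'));T=crateT(pickle.load(open('out.pkl','rb'))['crate'])
pk=np.array([[293,204],[350,204],[349,258],[293,258]])
f=lambda q:(proj(c,[cp(T,q[0]+a*.018,q[1]+b*.018,.044) for a,b in((1,1),(1,-1),(-1,-1),(-1,1))])-pk).ravel()
r=least_squares(f,[-.045,-.03]);print(r.x.round(4),r.fun.round(1))
x,y=-.043,r.x[1]
o=bot.get_obs()
rel(o,cp(T,x,y,.17),crot(T),'hover');rel(o,cp(T,x,y,.038),crot(T),'grasp')
```

```text
[-0.0446 -0.0352] [-0.6 -0.3  0.5 -0.1 -0.1  0.4  0.2  0.1]
hover [0.0077, 0.006, -0.0018] [-0.0018, 0.0001, 0.0021] rows 0.1
grasp [0.0078, 0.0075, 0.2622] [-0.0018, 0.0001, 0.0021] rows 3.1
```

```bash
python3 -m pendant '[0.006,0.007,0.15,0,0,0.002,0.7, 0.006,0.007,0.262,0,0,0.002,0.7, 0.006,0.007,0.262,0,0,0.002,0.7, 0.006,0.007,0.262,0,0,0.002,0.7, 0.006,0.007,0.262,0,0,0.002,0, 0.006,0.007,0.262,0,0,0.002,0, 0.006,0.007,0.262,0,0,0.002,0, 0.006,0.007,0.262,0,0,0.002,0, 0.006,0.007,0.262,0,0,0.002,0, 0.006,0.007,0.262,0,0,0.002,0]'
python3 - <<'E'
from h import *; from workcell import bot
o=bot.get_obs();q=pickle.load(open('out.pkl','rb'));T=crateT(q['crate'])
print((T[:3,:3].T@(o['eef_pos']-T[:3,3])).round(4))
yaw=q['crate'][3]; s=q['saucer']
up=cp(T,-.044,-.035,.16); 
rel(o,up,crot(T),'lift'); rel(o,[s[0],s[1],.13],down(yaw),'over saucer')
g=.012+.018+.005 # tcp height: block mid 18+5, grasped 12 mm above its centre
rel(o,[s[0],s[1],.005+.018+.012+.002],down(yaw),'down')
E
```

```text
clock: 1.87
eef_pos: [0.5154, -0.1882, 0.0538]
tool_rot: [0.958, -0.141, 0.247, 0.035]
ft_force: [0.2, -0.4, -1.0]
grip_width: 0.0356
grasp_force: 63.2
[-0.0414 -0.0409  0.0413]
lift [-0.0041, -0.0117, -0.2375] [-0.0, -0.0016, -0.0015] rows 2.9
over saucer [-0.1913, -0.3328, -0.2791] [-0.0004, -0.1607, -0.0014] rows 5.7
down [-0.2813, -0.3324, -0.1163] [-0.0004, -0.1607, -0.0014] rows 5.4
```

```bash
python3 -m pendant '[0,0,-0.08,0,0,0,0, 0,0,-0.16,0,0,0,0, -0.06,-0.1,-0.24,0,-0.04,0,0, -0.19,-0.33,-0.28,0,-0.16,0,0, -0.19,-0.33,-0.28,0,-0.16,0,0, -0.19,-0.33,-0.28,0,-0.16,0,0, -0.19,-0.33,-0.28,0,-0.16,0,0, -0.19,-0.33,-0.28,0,-0.16,0,0, -0.19,-0.33,-0.28,0,-0.16,0,0, -0.19,-0.33,-0.28,0,-0.16,0,0]'
cat > g.py <<'E'
from h import *; from workcell import bot
o=bot.get_obs();q=pickle.load(open('out.pkl','rb'));T=crateT(q['crate'])
E
python3 - <<'E'
from g import *
s=q['saucer']; yaw=q['crate'][3]; print(o['joint_pos'].round(2))
rel(o,[s[0],s[1],.040],down(yaw),'down')
E
python3 w.py pics/w2.png
```

```text
clock: 2.7
eef_pos: [0.3951, -0.0894, 0.129]
tool_rot: [0.992, -0.123, 0.001, -0.018]
ft_force: [-0.4, -0.1, -0.3]
grip_width: 0.0356
grasp_force: 62.8
[-0.25  0.16 -0.45  0.96  0.04  3.14]
down [-0.005, -0.2067, 0.1854] [-0.0112, 0.0008, 0.0135] rows 3.3
2.7 [-0.25  0.16 -0.45  0.96  0.04  3.14] [ 0.3951 -0.0894  0.129 ]
```

View pics/w2.png

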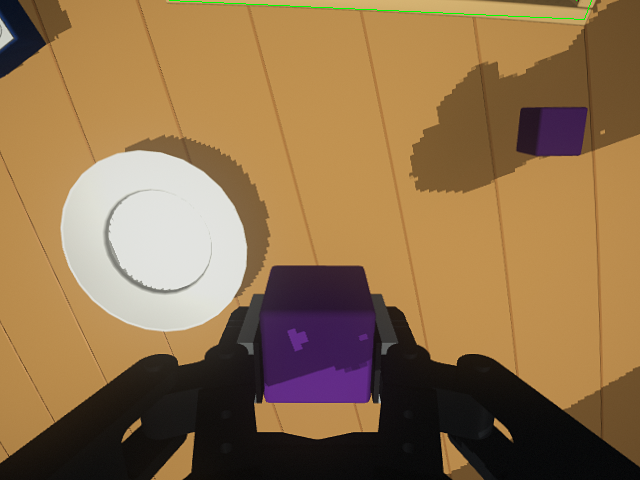

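The wrist view shows the block held squarely, with the saucer's middle at (160,241). Joint 6 has hit its limit, so I'll place the block with the tool turned to a yaw of about 0.5.

Run:
```python
from g import *
s=q['saucer']; c=pickle.load(open('w.pkl','rb'))[1]
print(s, onplane(c,[160,241],.005), onplane(c,[155,241],.016))
rel(o,[s[0],s[1],.10],down(.5),'over')
```

```text
[0.41846258 0.01457867] [0.41728145 0.01495967] [0.42035698 0.0122732 ]
over [-0.0043, -0.2109, 0.0654] [-0.011, -0.0035, -0.2374] rows 6.0
```

```bash
python3 -m pendant '[-0.004,-0.211,0,-0.011,-0.0035,-0.237,0, -0.004,-0.211,0.065,-0.011,-0.0035,-0.237,0, -0.004,-0.211,0.065,-0.011,-0.0035,-0.237,0, -0.004,-0.211,0.065,-0.011,-0.0035,-0.237,0, -0.004,-0.211,0.065,-0.011,-0.0035,-0.237,0, -0.004,-0.211,0.065,-0.011,-0.0035,-0.237,0, -0.004,-0.211,0.065,-0.011,-0.0035,-0.237,0, -0.004,-0.211,0.065,-0.011,-0.0035,-0.237,0, -0.004,-0.211,0.065,-0.011,-0.0035,-0.237,0, -0.004,-0.211,0.065,-0.011,-0.0035,-0.237,0]'
python3 - <<'E'
from g import *
s=q['saucer']; print(o['joint_pos'].round(2)); rel(o,[s[0],s[1],.040],down(.5),'down'); print(R.from_quat(o['tool_rot']).as_matrix()[:,2])
E
```

```text
clock: 3.58
eef_pos: [0.4202, 0.014, 0.1004]
tool_rot: [0.969, 0.246, 0.0, 0.0]
ft_force: [0.5, -0.6, -0.4]
grip_width: 0.0352
grasp_force: 62.8
[ 0.03  0.23 -0.45  0.89  0.    2.68]
down [-0.0025, -0.0027, 0.1208] [0.0, -0.0001, -0.001] rows 1.4
[ 3.72846934e-04  7.26468411e-05 -9.99999928e-01]
```

```bash
python3 -m pendant '[-0.002,-0.002,0.06,0,0,0,0, -0.002,-0.002,0.09,0,0,0,0, -0.002,-0.002,0.11,0,0,0,0, -0.002,-0.002,0.122,0,0,0,0, -0.002,-0.002,0.122,0,0,0,0, -0.002,-0.002,0.122,0,0,0,0, -0.002,-0.002,0.122,0,0,0,0.55, -0.002,-0.002,0.122,0,0,0,0.55, -0.002,-0.002,0.122,0,0,0,0.55, -0.002,-0.002,0.122,0,0,0,0.55]'
python3 - <<'E'
from g import *
for n in('blue','red','orange'):
    a=q[n]; print(n,a)
b=q['blue']
rel(o,[b[0],b[1],.15],down(b[2]),'to blue yaw pi+'); rel(o,[b[0],b[1],.15],down(b[2]-np.pi),'to blue yaw 0+')
E
```

```text
clock: 4.42
eef_pos: [0.4193, 0.0147, 0.0398]
tool_rot: [0.969, 0.247, 0.001, 0.0]
ft_force: [-0.5, -0.2, -0.8]
grip_width: 0.0469
grasp_force: 0.0
blue [0.59535414 0.07654553 3.40889587]
red [0.44688668 0.21517472 3.1074852 ]
orange [0.60646875 0.2695705  3.4872879 ]
to blue yaw pi+ [0.3685, 0.06, -0.22] [0.0005, 0.0002, -0.9262] rows 23.3
to blue yaw 0+ [0.3685, 0.06, -0.22] [0.0001, -0.0003, 0.0738] rows 5.2
```

```bash
python3 -m pendant '[0,0,-0.08,0,0,0,0.55, 0,0,-0.16,0,0,0,0.55, 0,0,-0.22,0,0,-0.05,0.55, 0,0,-0.22,0,0,-0.32,0.55, 0,0,-0.22,0,0,-0.32,0.55, 0,0,-0.22,0,0,-0.32,0.55, 0,0,-0.22,0,0,-0.32,0.55, 0,0,-0.22,0,0,-0.32,0.55, 0,0,-0.22,0,0,-0.32,0.55, 0,0,-0.22,0,0,-0.32,0.55]'
python3 - <<'E'
from g import *
b=q['red']; print(o['joint_pos'].round(2)); c=bot.camera('top'); cv2.imwrite('pics/t2.png',cv2.resize(c['pixels'][180:330,180:440,::-1],(780,450),interpolation=cv2.INTER_CUBIC))
rel(o,[b[0],b[1],.16],down(b[2]),'to red')
E
```

```text
clock: 5.25
eef_pos: [0.4189, 0.0147, 0.1495]
tool_rot: [0.73, 0.684, 0.0, 0.0]
ft_force: [-1.1, -0.1, 1.0]
grip_width: 0.0468
grasp_force: 0.0
[ 0.04  0.17 -0.38  1.02 -0.    1.67]
to red [0.4037, 0.0297, -0.0209] [0.0001, 0.0001, -0.51] rows 12.8
```

```bash
python3 -m pendant '[0.404,0.03,-0.02,0,0,-0.39,0.55, 0.404,0.03,-0.02,0,0,-0.39,0.55, 0.404,0.03,-0.02,0,0,-0.39,0.55, 0.404,0.03,-0.02,0,0,-0.39,0.55, 0.404,0.03,-0.02,0,0,-0.39,0.55, 0.404,0.03,-0.02,0,0,-0.39,0.55, 0.404,0.03,-0.02,0,0,-0.39,0.55, 0.404,0.03,-0.02,0,0,-0.39,0.55, 0.404,0.03,-0.02,0,0,-0.39,0.55, 0.404,0.03,-0.02,0,0,-0.39,0.55]' | head -3
python3 -m pendant '[0,0,0,0,0,-0.12,0.55, 0,0,0,0,0,-0.12,0.55, 0,0,0,0,0,-0.12,0.55, 0,0,0,0,0,-0.12,0.55, 0,0,0,0,0,-0.12,0.55, 0,0,0,0,0,-0.12,0.55, 0,0,0,0,0,-0.12,0.55, 0,0,0,0,0,-0.12,0.55, 0,0,0,0,0,-0.12,0.55, 0,0,0,0,0,-0.12,0.55]'
cat > wf.py <<'E'
import sys
from h import *; from workcell import bot
o=bot.get_obs(); c=bot.camera('wrist')
M=np.eye(4);M[:3,:3]=R.from_quat(o['tool_rot']).as_matrix();M[:3,3]=o['eef_pos']
c['cam_to_world']=M@c['hand_eye']; pickle.dump((o,c),open('w.pkl','wb')); q=pickle.load(open('out.pkl','rb'))
im=c['pixels'][:,:,::-1].copy()
x=q[sys.argv[1]]
P=FISH@R.from_euler('z',x[2]).as_matrix().T+[x[0],x[1],.012]
cv2.polylines(im,[np.round(proj(c,P[4:])).astype(int)],True,(0,255,0),1)
F=np.array([[a*.022,b*.006,.04] for a,b in((1,1),(1,-1),(-1,-1),(-1,1))])@R.from_euler('z',x[2]).as_matrix().T+[x[0],x[1],.012]
cv2.polylines(im,[np.round(proj(c,F)).astype(int)],True,(255,0,255),1)
print(proj(c,P[4:]).round(),proj(c,F).round(),o['joint_pos'].round(2))
cv2.imwrite(sys.argv[2],im)
E
python3 wf.py red pics/w3.png
```

```text
clock: 6.13
eef_pos: [0.4482, 0.2154, 0.1593]
tool_rot: [0.205, 0.979, -0.0, -0.0]
clock: 6.97
eef_pos: [0.4483, 0.2151, 0.1593]
tool_rot: [0.02, 1.0, -0.0, -0.0]
ft_force: [-0.0, -0.6, 0.4]
grip_width: 0.0464
grasp_force: 0.0
[[280. 147.]
 [367. 146.]
 [334. 307.]
 [285. 307.]] [[305. 209.]
 [326. 209.]
 [326. 279.]
 [306. 280.]] [ 0.45  0.3  -0.18  1.09  0.    0.49]
```

View pics/w3.png

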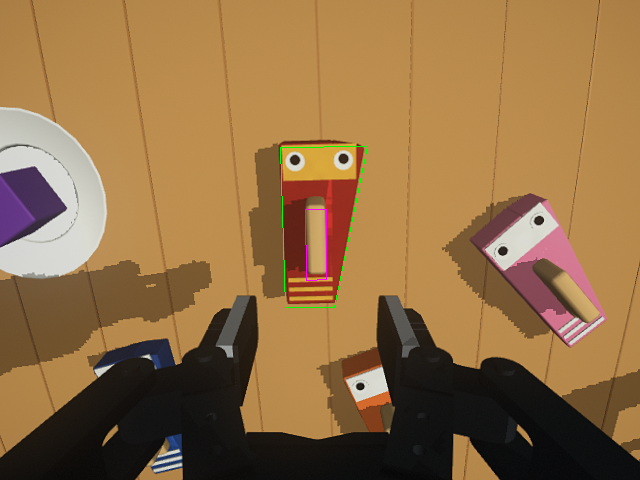

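View pics/t2.png

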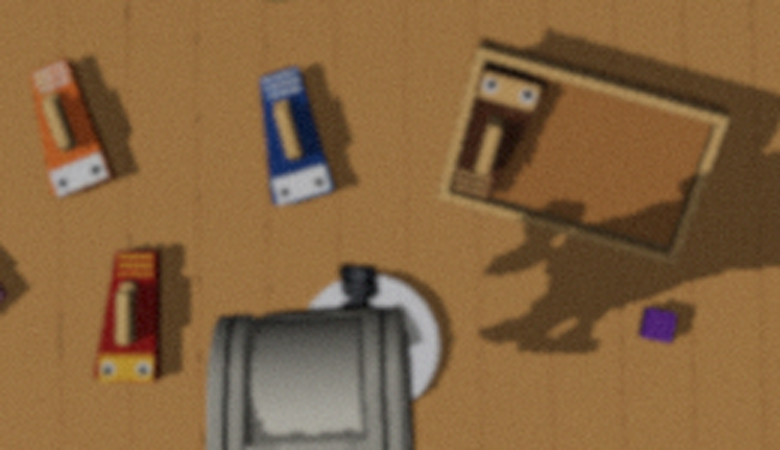

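The wrist view shows the red fish with its head at (320,160). Its fin is at (316,235), about 5 px headward of the predicted outline, or roughly 3 mm. In the left corner of the same view, the block sits on the saucer's flat. I'll grip the red fin with a 4 mm headward correction.

```bash
python3 -m pendant '[0.008,0,0.08,0,0,0,0.55, 0.008,0,0.16,0,0,0,0.55, 0.008,0,0.2,0,0,0,0.55, 0.008,0,0.212,0,0,0,0.55, 0.008,0,0.212,0,0,0,0, 0.008,0,0.212,0,0,0,0, 0.008,0,0.212,0,0,0,0, 0.008,0,0.212,0,0,0,0, 0.008,0,0.212,0,0,0,0, 0.008,0,0.212,0,0,0,0]'
python3 - <<'E'
from g import *
M=crot(T,-1)
rel(o,o['eef_pos']+[0,0,.11],R.from_quat(o['tool_rot']),'lift')
rel(o,cp(T,0,.025,.18),M,'hover25'); rel(o,cp(T,0,.025,.008+.053),M)
E
```

```text
clock: 7.85
eef_pos: [0.4456, 0.2159, 0.0548]
tool_rot: [0.02, 1.0, 0.001, 0.001]
ft_force: [-0.7, 0.1, 4.7]
grip_width: 0.0109
grasp_force: 62.1
lift [-0.0007, 0.0004, -0.22] [0.0, 0.0, 0.0] rows 2.6
hover25 [-0.1466, -0.6589, -0.2818] [0.0204, -0.1575, 0.0771] rows 8.8
 [-0.2566, -0.6873, -0.0726] [0.0204, -0.1575, 0.0771] rows 8.8
```

```bash
python3 -m pendant '[0,0,-0.08,0,0,0,0, 0,0,-0.16,0,0,0,0, 0,-0.02,-0.25,0,0,0,0, -0.07,-0.3,-0.28,0.009,-0.07,0.035,0, -0.1,-0.43,-0.28,0.014,-0.104,0.05,0, -0.1,-0.43,-0.28,0.014,-0.104,0.05,0, -0.1,-0.43,-0.28,0.014,-0.104,0.05,0, -0.1,-0.43,-0.28,0.014,-0.104,0.05,0, -0.1,-0.43,-0.28,0.014,-0.104,0.05,0, -0.1,-0.43,-0.28,0.014,-0.104,0.05,0]'
python3 - <<'E'
from g import *
M=crot(T,-1);print(o['joint_pos'].round(2))
rel(o,cp(T,0,.025,.18),M,'hover25')
E
```

```text
clock: 8.68
eef_pos: [0.4857, -0.0042, 0.1941]
tool_rot: [0.101, 0.981, -0.025, 0.162]
ft_force: [-0.1, 0.2, -0.8]
grip_width: 0.0112
grasp_force: 61.5
[ 0.05  0.04 -0.46  0.76 -0.1   0.24]
hover25 [-0.0795, -0.2117, 0.0283] [0.0053, -0.0539, 0.0258] rows 2.7
```

```bash
python3 -m pendant '[-0.08,-0.212,0.028,0.005,-0.054,0.026,0, -0.08,-0.212,0.028,0.005,-0.054,0.026,0, -0.08,-0.212,0.028,0.005,-0.054,0.026,0, -0.08,-0.212,0.028,0.005,-0.054,0.026,0, -0.08,-0.212,0.028,0.005,-0.054,0.026,0, -0.08,-0.212,0.028,0.005,-0.054,0.026,0, -0.08,-0.212,0.028,0.005,-0.054,0.026,0, -0.08,-0.212,0.028,0.005,-0.054,0.026,0, -0.08,-0.212,0.028,0.005,-0.054,0.026,0, -0.08,-0.212,0.028,0.005,-0.054,0.026,0]'
python3 w.py pics/w4.png
python3 - <<'E'
from g import *
M=crot(T,-1);print((T[:3,:3].T@(o['eef_pos']-T[:3,3])).round(4))
rel(o,cp(T,0,.025,.09),M,'mid');rel(o,cp(T,0,.025,.0625),M,'place')
E
```

```text
clock: 9.52
eef_pos: [0.5061, -0.1129, 0.1948]
tool_rot: [0.136, 0.959, -0.034, 0.245]
ft_force: [0.0, -0.8, -1.1]
grip_width: 0.011
grasp_force: 61.5
9.5167 [-0.2   0.01 -0.57  0.5  -0.04  0.07] [ 0.5061 -0.1129  0.1948]
[-0.0004  0.0285  0.1795]
mid [-0.0009, -0.0076, 0.1791] [0.0013, -0.0003, 0.0018] rows 2.1
place [-0.001, -0.0079, 0.2341] [0.0013, -0.0003, 0.0018] rows 2.8
```

View pics/w4.png

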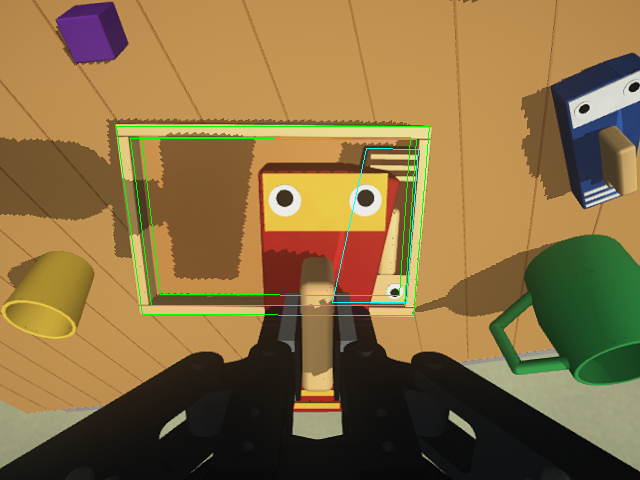

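The crate outline still fits from this side, and the red fish hangs head-down-slope with its fin in the pads at (317,270). I'll lower it in steps next to the fixed fish.

```bash
python3 -m pendant '[-0.001,-0.008,0.06,0.001,0,0.002,0, -0.001,-0.008,0.12,0.001,0,0.002,0, -0.001,-0.008,0.17,0.001,0,0.002,0, -0.001,-0.008,0.17,0.001,0,0.002,0, -0.001,-0.008,0.19,0.001,0,0.002,0, -0.001,-0.008,0.2,0.001,0,0.002,0, -0.001,-0.008,0.21,0.001,0,0.002,0, -0.001,-0.008,0.215,0.001,0,0.002,0, -0.001,-0.008,0.22,0.001,0,0.002,0, -0.001,-0.008,0.22,0.001,0,0.002,0]'
python3 - <<'E'
from g import *
M=crot(T,-1);print((T[:3,:3].T@(o['eef_pos']-T[:3,3])).round(4))
rel(o,cp(T,0,.025,.0635),M,'place')
E
```

```text
clock: 10.4
eef_pos: [0.556, -0.1325, 0.0988]
tool_rot: [0.14, 0.959, -0.035, 0.245]
ft_force: [0.1, 0.7, -0.8]
grip_width: 0.0107
grasp_force: 61.5
[0.0005 0.024  0.0697]
place [0.001, 0.0019, 0.0124] [0.0001, -0.0001, -0.0006] rows 0.2
```

```bash
python3 -m pendant '[0,0.001,0.004,0,0,0,0, 0,0.001,0.007,0,0,0,0, 0,0.001,0.009,0,0,0,0, 0,0.001,0.011,0,0,0,0, 0,0.001,0.012,0,0,0,0, 0,0.001,0.012,0,0,0,0, 0,0.001,0.012,0,0,0,0, 0,0.001,0.012,0,0,0,0, 0,0.001,0.012,0,0,0,0, 0,0.001,0.012,0,0,0,0]'
python3 - <<'E'
from g import *
print((T[:3,:3].T@(o['eef_pos']-T[:3,3])).round(4),(T[:3,:3].T@o['ft_force']).round(2))
E
```

```text
clock: 11.23
eef_pos: [0.5575, -0.1323, 0.0963]
tool_rot: [0.14, 0.959, -0.035, 0.245]
ft_force: [-24.3, 7.7, 31.1]
grip_width: 0.0108
grasp_force: 67.5
[0.0005 0.0247 0.0669] [-7.46  0.44 39.46]
```

```bash
python3 -m pendant '[0,0,-0.004,0,0,0,0, 0,0,-0.004,0,0,0,0.32, 0,0,-0.004,0,0,0,0.32, 0,0,-0.004,0,0,0,0.32, 0,0,-0.004,0,0,0,0.32, 0,0,-0.06,0,0,0,0.32, 0,0,-0.14,0,0,0,0.32, 0,0,-0.22,0,0,0,0.32, 0,0,-0.26,0,0,0,0.32, 0,0,-0.26,0,0,0,0.32]'
python3 w.py pics/w5.png
python3 - <<'E'
from g import *
b=q['blue'];print((T[:3,:3].T@(o['eef_pos']-T[:3,3])).round(4))
rel(o,[b[0],b[1],.17],down(b[2]-np.pi),'blue, tool x=tail'); rel(o,o['eef_pos'],down(.3-1.5708+np.pi),'halfturn')
E
```

```text
clock: 12.07
eef_pos: [0.5005, -0.1154, 0.2124]
tool_rot: [0.14, 0.958, -0.035, 0.248]
ft_force: [0.0, -1.0, 0.1]
grip_width: 0.0272
grasp_force: 0.0
12.0667 [-0.21 -0.03 -0.55  0.54 -0.04  0.07] [ 0.5005 -0.1154  0.2124]
[0.0027 0.0247 0.1954]
blue, tool x=tail [-0.0244, 0.422, 0.106] [0.2065, 0.0584, 0.8001] rows 20.8
halfturn [0.0, 0.0, 0.0] [0.0792, 0.1472, 0.3053] rows 8.8
```

View pics/w5.png

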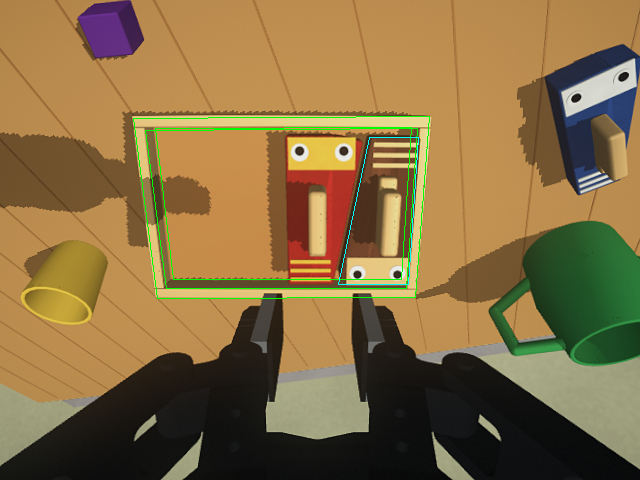

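The red fish lies flat beside the fixed one, head down-slope at (320,153), fin at (317,222). Next is the blue fish, gripped with tool x towards its tail so that it ends up head up-slope.

```bash
python3 -m pendant '[-0.024,0.422,0.106,0.1,0.028,0.39,0.4, -0.024,0.422,0.106,0.1,0.028,0.39,0.4, -0.024,0.422,0.106,0.1,0.028,0.39,0.4, -0.024,0.422,0.106,0.1,0.028,0.39,0.4, -0.024,0.422,0.106,0.1,0.028,0.39,0.4, -0.024,0.422,0.106,0.1,0.028,0.39,0.4, -0.024,0.422,0.106,0.1,0.028,0.39,0.4, -0.024,0.422,0.106,0.1,0.028,0.39,0.5, -0.024,0.422,0.106,0.1,0.028,0.39,0.5, -0.024,0.422,0.106,0.1,0.028,0.39,0.5]' | head -3
python3 - <<'E'
from g import *
b=q['blue'];print(o['joint_pos'].round(2))
rel(o,[b[0],b[1],.17],down(b[2]-np.pi),'blue, tool x=tail')
E
```

```text
clock: 12.95
eef_pos: [0.5933, 0.0776, 0.1634]
tool_rot: [0.655, 0.736, -0.027, 0.167]
[ 0.27  0.39 -0.08  0.96 -0.31  1.7 ]
blue, tool x=tail [-0.006, 0.0061, -0.0111] [0.1128, 0.0339, 0.4474] rows 11.6
```

```bash
python3 -m pendant '[-0.006,0.006,-0.011,0.097,0.029,0.385,0.55, -0.006,0.006,-0.011,0.097,0.029,0.385,0.55, -0.006,0.006,-0.011,0.097,0.029,0.385,0.55, -0.006,0.006,-0.011,0.097,0.029,0.385,0.55, -0.006,0.006,-0.011,0.097,0.029,0.385,0.55, -0.006,0.006,-0.011,0.097,0.029,0.385,0.55, -0.006,0.006,-0.011,0.097,0.029,0.385,0.55, -0.006,0.006,-0.011,0.097,0.029,0.385,0.55, -0.006,0.006,-0.011,0.097,0.029,0.385,0.55, -0.006,0.006,-0.011,0.097,0.029,0.385,0.55]' | head -3
cat > ff.py <<'E'
import sys
from h import *; from workcell import bot
n=sys.argv[1]; o=bot.get_obs(); c=bot.camera('wrist')
M=np.eye(4);M[:3,:3]=R.from_quat(o['tool_rot']).as_matrix();M[:3,3]=o['eef_pos']
c['cam_to_world']=M@c['hand_eye']; pickle.dump((o,c),open('w.pkl','wb')); q=pickle.load(open('out.pkl','rb'));x0=q[n]
fin=np.array([[a*.022,b*.006,z] for a in(1,-1) for b in (1,-1) for z in(.012,.04)])
bod=lambda x,P:P@R.from_euler('z',x[2]).as_matrix().T+[x[0],x[1],.012]
w=np.vstack([FISH,fin]); im=c['pixels'].astype(float)+1
s=tuple(int(v) for v in proj(c,bod(x0,np.zeros((1,3))))[0])
bg=np.median(im[:250:5,::5].reshape(-1,3),0); bg/=bg.sum()
m=mask(c['pixels'],s,105,bg,float(sys.argv[2])); 
z=hull(proj(c,bod(x0,w*1.25))).reshape(480,4,640,4).max((1,3)); m&=z; m=(m>0).astype(np.uint8)
ms=hull(cv2.findNonZero(m)[:,0])
def cost(x):
    h=hull(proj(c,bod(x,w))); return 1-(h&ms).sum()/(h|ms).sum()
r=minimize(cost,x0,method='Nelder-Mead',options=dict(initial_simplex=np.vstack([x0]+[x0+e for e in np.diag([.006,.006,.1])]),xatol=1e-4,fatol=1e-4))
print(n,'before',x0.round(4),round(cost(x0),3),'fit',r.x.round(4),round(r.fun,3),'seed',s,'area',m.sum(),'joints',o['joint_pos'].round(2))
x=r.x; d=np.array([np.cos(x[2]),np.sin(x[2])]); print('shift along head mm',((x-x0)[:2]@d*1e3).round(1),'side',((x-x0)[:2]@[-d[1],d[0]]*1e3).round(1))
q[n]=x; pickle.dump(q,open('out_new.pkl','wb'))
v=c['pixels'][:,:,::-1].copy(); v[m>0]//=2; cv2.imwrite('pics/ff_%s.png'%n,v)
yaw=x[2] if len(sys.argv)<4 else x[2]-np.pi
rel(o,[x[0],x[1],o['eef_pos'][2]],down(yaw),'over'); rel(o,[x[0],x[1],.054],down(yaw),'grasp')
E
python3 ff.py blue .06 tail
```

```text
clock: 13.78
eef_pos: [0.5956, 0.0758, 0.1702]
tool_rot: [0.973, 0.229, -0.004, 0.026]
blue before [0.5954 0.0765 3.4089] 0.067 fit [0.5946 0.0778 3.4001] 0.013 seed (306, 219) area 8794 joints [ 0.15  0.49  0.14  1.22 -0.05  2.83]
shift along head mm 0.4 side -1.4
over [0.0, -0.0046, -0.0002] [0.0158, 0.0045, 0.065] rows 1.7
grasp [0.0045, -0.0157, 0.2319] [0.0158, 0.0045, 0.065] rows 2.8
```

```bash
python3 -m pendant '[0,-0.005,0,0.016,0.0045,0.065,0.55, 0.001,-0.006,0.03,0.016,0.0045,0.065,0.55, 0.002,-0.011,0.11,0.016,0.0045,0.065,0.55, 0.004,-0.014,0.19,0.016,0.0045,0.065,0.55, 0.0045,-0.0155,0.225,0.016,0.0045,0.065,0.55, 0.0045,-0.0157,0.232,0.016,0.0045,0.065,0.55, 0.0045,-0.0157,0.232,0.016,0.0045,0.065,0, 0.0045,-0.0157,0.232,0.016,0.0045,0.065,0, 0.0045,-0.0157,0.232,0.016,0.0045,0.065,0, 0.0045,-0.0157,0.232,0.016,0.0045,0.065,0]'
python3 - <<'E'
from g import *
M=crot(T,-1);print(o['joint_pos'].round(2))
rel(o,cp(T,0,-.0235,.19),M,'hover')
E
```

```text
clock: 14.67
eef_pos: [0.5968, 0.078, 0.0589]
tool_rot: [0.991, 0.132, 0.004, 0.001]
ft_force: [-0.5, 0.2, -1.5]
grip_width: 0.0106
grasp_force: 61.0
[ 0.13  0.58 -0.02  0.96 -0.    3.01]
hover [-0.3357, 0.4054, -0.292] [-0.2016, -0.0581, -0.8025] rows 20.9
```

```bash
python3 -m pendant '[0,0,-0.08,0,0,0,0, 0,0,-0.16,0,0,0,0, 0,0,-0.24,0,0,0,0, -0.02,0.02,-0.3,0,0,-0.02,0, -0.34,0.405,-0.3,-0.05,-0.015,-0.215,0, -0.34,0.405,-0.3,-0.05,-0.015,-0.215,0, -0.34,0.405,-0.3,-0.05,-0.015,-0.215,0, -0.34,0.405,-0.3,-0.05,-0.015,-0.215,0, -0.34,0.405,-0.3,-0.05,-0.015,-0.215,0, -0.34,0.405,-0.3,-0.05,-0.015,-0.215,0]'
python3 - <<'E'
from g import *
M=crot(T,-1);print(o['joint_pos'].round(2))
rel(o,cp(T,0,-.0235,.19),M,'hover')
E
```

```text
clock: 15.5
eef_pos: [0.4833, -0.1613, 0.2083]
tool_rot: [0.887, 0.454, -0.01, 0.082]
ft_force: [-0.1, -0.4, -1.0]
grip_width: 0.0106
grasp_force: 61.2
[-0.25  0.22 -0.16  1.1  -0.14  1.94]
hover [0.0044, 0.0048, 0.0087] [-0.1484, -0.0469, -0.5861] rows 15.2
```

```bash
python3 -m pendant '[0.004,0.005,0.008,-0.096,-0.03,-0.385,0, 0.004,0.005,0.008,-0.096,-0.03,-0.385,0, 0.004,0.005,0.008,-0.096,-0.03,-0.385,0, 0.004,0.005,0.008,-0.096,-0.03,-0.385,0, 0.004,0.005,0.008,-0.096,-0.03,-0.385,0, 0.004,0.005,0.008,-0.096,-0.03,-0.385,0, 0.004,0.005,0.008,-0.096,-0.03,-0.385,0, 0.004,0.005,0.008,-0.096,-0.03,-0.385,0, 0.004,0.005,0.008,-0.096,-0.03,-0.385,0, 0.004,0.005,0.008,-0.096,-0.03,-0.385,0]' | head -3
python3 - <<'E'
from g import *
M=crot(T,-1);print(o['joint_pos'].round(2))
rel(o,cp(T,-.001,-.0235,.18),M,'hover')
E
```

```text
clock: 16.33
eef_pos: [0.4878, -0.1608, 0.2045]
tool_rot: [0.45, 0.869, -0.03, 0.206]
[-0.24  0.04 -0.46  0.68 -0.15  0.69]
hover [0.0017, -0.0006, 0.0203] [-0.0513, -0.0176, -0.2011] rows 5.2
```

```bash
python3 -m pendant '[0.002,-0.001,0.02,-0.051,-0.018,-0.201,0, 0.002,-0.001,0.02,-0.051,-0.018,-0.201,0, 0.002,-0.001,0.02,-0.051,-0.018,-0.201,0, 0.002,-0.001,0.02,-0.051,-0.018,-0.201,0, 0.002,-0.001,0.02,-0.051,-0.018,-0.201,0, 0.002,-0.001,0.02,-0.051,-0.018,-0.201,0, 0.002,-0.001,0.02,-0.051,-0.018,-0.201,0, 0.002,-0.001,0.02,-0.051,-0.018,-0.201,0, 0.002,-0.001,0.02,-0.051,-0.018,-0.201,0, 0.002,-0.001,0.02,-0.051,-0.018,-0.201,0]' | head -3
python3 w.py pics/w6.png
python3 - <<'E'
from g import *
M=crot(T,-1);print((T[:3,:3].T@(o['eef_pos']-T[:3,3])).round(4))
rel(o,cp(T,-.001,-.0235,.08),M,'mid');rel(o,cp(T,-.001,-.0235,.07),M,'low')
E
```

```text
clock: 17.17
eef_pos: [0.4902, -0.1628, 0.1939]
tool_rot: [0.143, 0.958, -0.036, 0.244]
17.1667 [-0.33  0.   -0.57  0.5   0.02 -0.03] [ 0.4902 -0.1628  0.1939]
[-0.0018 -0.0236  0.1792]
mid [-0.0019, 0.0009, 0.1983] [-0.001, -0.0005, -0.0022] rows 2.4
low [-0.0019, 0.0009, 0.2183] [-0.001, -0.0005, -0.0022] rows 2.6
```

```bash
python3 -m pendant '[-0.002,0.001,0.06,-0.001,0,-0.002,0, -0.002,0.001,0.12,-0.001,0,-0.002,0, -0.002,0.001,0.16,-0.001,0,-0.002,0, -0.002,0.001,0.17,-0.001,0,-0.002,0, -0.002,0.001,0.18,-0.001,0,-0.002,0, -0.002,0.001,0.19,-0.001,0,-0.002,0, -0.002,0.001,0.2,-0.001,0,-0.002,0, -0.002,0.001,0.208,-0.001,0,-0.002,0, -0.002,0.001,0.208,-0.001,0,-0.002,0, -0.002,0.001,0.208,-0.001,0,-0.002,0]'
cat > cf.py <<'E'
from g import *
print('crate xyz',(T[:3,:3].T@(o['eef_pos']-T[:3,3])).round(4),'F crate',(T[:3,:3].T@o['ft_force']).round(2))
E
python3 cf.py
```

```text
clock: 18.05
eef_pos: [0.5386, -0.1772, 0.1029]
tool_rot: [0.139, 0.959, -0.035, 0.244]
ft_force: [-0.2, -0.2, 0.0]
grip_width: 0.0107
grasp_force: 61.2
crate xyz [-0.0011 -0.0237  0.0752] F crate [-0.08 -0.22  0.09]
```

No contact yet. I'll lower it slowly.

```bash
python3 -m pendant '[0,0,0.003,0,0,0,0, 0,0,0.005,0,0,0,0, 0,0,0.007,0,0,0,0, 0,0,0.008,0,0,0,0, 0,0,0.009,0,0,0,0, 0,0,0.009,0,0,0,0, 0,0,0.009,0,0,0,0, 0,0,0.009,0,0,0,0, 0,0,0.009,0,0,0,0, 0,0,0.009,0,0,0,0]' | grep -v tool
python3 cf.py
```

```text
clock: 18.88
eef_pos: [0.5406, -0.1777, 0.0991]
ft_force: [-3.5, 1.4, 6.1]
grip_width: 0.0103
grasp_force: 62.1
crate xyz [-0.0011 -0.0236  0.0708] F crate [-0.34  0.33  7.15]
```

Light contact of 7 N at z = 0.0708, as expected for the floor. I'll release and back off.

```bash
python3 -m pendant '[0,0,0,0,0,0,0.32, 0,0,0,0,0,0,0.32, 0,0,0,0,0,0,0.32, 0,0,0,0,0,0,0.32, 0,0,-0.06,0,0,0,0.32, 0,0,-0.14,0,0,0,0.32, 0,0,-0.22,0,0,0,0.32, 0,0,-0.26,0,0,0,0.32, 0,0,-0.26,0,0,0,0.32, 0,0,-0.26,0,0,0,0.32]' | grep -v tool
python3 w.py pics/w7.png
python3 - <<'E'
from g import *
# fish mask check in wrist image: blue extent in crate plane z=.032
o2,c=pickle.load(open('w.pkl','rb')); hsv=cv2.cvtColor(c['pixels'],cv2.COLOR_RGB2HSV)
def ext(lo,hi,n):
    m=cv2.inRange(hsv,lo,hi); box=np.zeros_like(m); P=np.round(proj(c,[cp(T,a*.075,b*.11,.03) for a,b in((1,1),(1,-1),(-1,-1),(-1,1))])).astype(np.int32); cv2.fillConvexPoly(box,P,255); m&=box
    m=cv2.morphologyEx(m,cv2.MORPH_OPEN,np.ones((3,3))); pts=cv2.findNonZero(m)
    if pts is None: print(n,'none'); return
    r=cv2.minAreaRect(pts); b=cv2.boxPoints(r)
    # back-project to the plane z=.034 of the crate
    out=[least_squares(lambda s:(proj(c,[cp(T,s[0],s[1],.034)])-p)[0],[0,0]).x for p in b]; print(n,(np.array(out)*1e3).round(0).tolist())
ext((100,100,30),(130,255,255),'blue'); ext((0,160,60),(6,255,255),'red')
b=q['orange']; rel(o,[b[0],b[1],.17],down(b[2]),'orange')
E
```

```text
clock: 19.72
eef_pos: [0.4817, -0.1603, 0.2145]
ft_force: [-0.1, -0.5, -0.7]
grip_width: 0.0275
grasp_force: 0.0
19.7167 [-0.33 -0.04 -0.56  0.55  0.02 -0.04] [ 0.4817 -0.1603  0.2145]
blue [[51.0, -54.0], [-60.0, -34.0], [-53.0, 9.0], [60.0, -6.0]]
red [[47.0, 3.0], [-54.0, 3.0], [-53.0, 56.0], [49.0, 61.0]]
orange [0.0448, 0.8952, 0.0732] [-0.0503, 0.1534, -0.1977] rows 10.8
```

```bash
python3 -m pendant '[0.045,0.895,0.073,-0.05,0.153,-0.198,0.55, 0.045,0.895,0.073,-0.05,0.153,-0.198,0.55, 0.045,0.895,0.073,-0.05,0.153,-0.198,0.55, 0.045,0.895,0.073,-0.05,0.153,-0.198,0.55, 0.045,0.895,0.073,-0.05,0.153,-0.198,0.55, 0.045,0.895,0.073,-0.05,0.153,-0.198,0.55, 0.045,0.895,0.073,-0.05,0.153,-0.198,0.55, 0.045,0.895,0.073,-0.05,0.153,-0.198,0.55, 0.045,0.895,0.073,-0.05,0.153,-0.198,0.55, 0.045,0.895,0.073,-0.05,0.153,-0.198,0.55]' | grep -v tool
python3 - <<'E'
from g import *
b=q['orange']; rel(o,[b[0],b[1],.17],down(b[2]),'orange')
E
```

```text
clock: 20.6
eef_pos: [0.5969, 0.2401, 0.1691]
ft_force: [1.4, -0.3, 0.2]
grip_width: 0.0469
grasp_force: 0.0
orange [-0.038, 0.0489, -0.0021] [-0.0003, -0.0015, 0.0003] rows 0.7
```

```bash
python3 -m pendant '[-0.036,0.046,0,0,0,0,0.55, -0.036,0.046,0,0,0,0,0.55, -0.036,0.046,0,0,0,0,0.55, -0.036,0.046,0,0,0,0,0.55, -0.036,0.046,0,0,0,0,0.55, -0.036,0.046,0,0,0,0,0.55, -0.036,0.046,0,0,0,0,0.55, -0.036,0.046,0,0,0,0,0.55, -0.036,0.046,0,0,0,0,0.55, -0.036,0.046,0,0,0,0,0.55]' | grep -v tool
python3 ff.py orange .06
```

```text
clock: 21.43
eef_pos: [0.6063, 0.2654, 0.1736]
ft_force: [1.0, -0.4, 0.5]
grip_width: 0.0468
grasp_force: 0.0
orange before [0.6065 0.2696 3.4873] 0.044 fit [0.6066 0.2701 3.5039] 0.031 seed (321, 224) area 8398 joints [ 0.41  0.61  0.35  1.31 -0.    0.07]
shift along head mm -0.3 side -0.4
over [-0.0037, 0.0085, -0.0] [-0.0002, 0.0002, -0.0053] rows 0.1
grasp [-0.0035, 0.0087, 0.2391] [-0.0002, 0.0002, -0.0053] rows 2.9
```

```bash
python3 -m pendant '[-0.003,0.008,0.07,0,0,-0.005,0.55, -0.003,0.008,0.14,0,0,-0.005,0.55, -0.003,0.008,0.21,0,0,-0.005,0.55, -0.003,0.008,0.235,0,0,-0.005,0.55, -0.003,0.008,0.239,0,0,-0.005,0.55, -0.003,0.008,0.239,0,0,-0.005,0.55, -0.003,0.008,0.239,0,0,-0.005,0, -0.003,0.008,0.239,0,0,-0.005,0, -0.003,0.008,0.239,0,0,-0.005,0, -0.003,0.008,0.239,0,0,-0.005,0]' | grep -v tool
python3 - <<'E'
from g import *
M=crot(T,-1);d=np.array([np.cos(3.504),np.sin(3.504)]);print('tcp ahead of fish centre',(o['eef_pos'][:2]-[.6066,.2701])@d)
rel(o,cp(T,0,-.07,.19),M,'hover')
E
```

```text
clock: 22.32
eef_pos: [0.6077, 0.2707, 0.056]
ft_force: [1.0, -1.4, 4.4]
grip_width: 0.0106
grasp_force: 60.6
tcp ahead of fish centre -0.001224521416255335
hover [0.5874, -0.797, -0.2983] [0.052, -0.1521, 0.2025] rows 12.4
```

```bash
python3 -m pendant '[0,0,-0.08,0,0,0,0, 0,0,-0.16,0,0,0,0, 0,0,-0.24,0,0,0,0, 0.02,-0.03,-0.3,0,0,0,0, 0.3,-0.4,-0.3,0.026,-0.076,0.1,0, 0.3,-0.4,-0.3,0.026,-0.076,0.1,0, 0.3,-0.4,-0.3,0.026,-0.076,0.1,0, 0.3,-0.4,-0.3,0.026,-0.076,0.1,0, 0.3,-0.4,-0.3,0.026,-0.076,0.1,0, 0.3,-0.4,-0.3,0.026,-0.076,0.1,0]' | grep -v tool
python3 - <<'E'
from g import *
M=crot(T,-1)
rel(o,cp(T,-.001,-.07,.19),M,'hover')
E
```

```text
clock: 23.15
eef_pos: [0.534, 0.027, 0.2043]
ft_force: [0.1, -0.8, -0.8]
grip_width: 0.0108
grasp_force: 60.1
hover [0.1416, -0.4602, -0.0134] [0.025, -0.0772, 0.1023] rows 5.8
```

```bash
python3 -m pendant '[0.142,-0.46,-0.013,0.025,-0.077,0.102,0, 0.142,-0.46,-0.013,0.025,-0.077,0.102,0, 0.142,-0.46,-0.013,0.025,-0.077,0.102,0, 0.142,-0.46,-0.013,0.025,-0.077,0.102,0, 0.142,-0.46,-0.013,0.025,-0.077,0.102,0, 0.142,-0.46,-0.013,0.025,-0.077,0.102,0, 0.142,-0.46,-0.013,0.025,-0.077,0.102,0, 0.142,-0.46,-0.013,0.025,-0.077,0.102,0, 0.142,-0.46,-0.013,0.025,-0.077,0.102,0, 0.142,-0.46,-0.013,0.025,-0.077,0.102,0]' | grep -v tool
python3 - <<'E'
from cf import *
M=crot(T,-1)
rel(o,cp(T,-.001,-.07,.19),M,'hover');rel(o,cp(T,-.001,-.07,.076),M,'low')
E
```

```text
clock: 23.98
eef_pos: [0.476, -0.2017, 0.2026]
ft_force: [0.1, -0.6, -1.1]
grip_width: 0.0109
grasp_force: 60.1
crate xyz [ 0.0003 -0.065   0.1882] F crate [-0.35 -0.51 -1.1 ]
hover [0.0026, -0.0099, -0.0037] [0.0011, -0.0003, 0.0012] rows 0.1
low [0.0024, -0.0107, 0.2243] [0.0011, -0.0003, 0.0012] rows 2.7
```

```bash
python3 -m pendant '[0.002,-0.01,0.06,0.001,0,0.001,0, 0.002,-0.01,0.12,0.001,0,0.001,0, 0.002,-0.01,0.16,0.001,0,0.001,0, 0.002,-0.01,0.18,0.001,0,0.001,0, 0.002,-0.01,0.19,0.001,0,0.001,0, 0.002,-0.01,0.2,0.001,0,0.001,0, 0.002,-0.01,0.21,0.001,0,0.001,0, 0.002,-0.01,0.218,0.001,0,0.001,0, 0.002,-0.01,0.224,0.001,0,0.001,0, 0.002,-0.01,0.224,0.001,0,0.001,0]' | grep -v tool
python3 cf.py
```

```text
clock: 24.82
eef_pos: [0.5252, -0.2226, 0.1039]
ft_force: [0.2, -0.2, -0.3]
grip_width: 0.0109
grasp_force: 60.1
crate xyz [-0.0005 -0.071   0.0761] F crate [ 0.05 -0.13 -0.39]
```

```bash
python3 -m pendant '[0,0,0.004,0,0,0,0, 0,0,0.007,0,0,0,0, 0,0,0.01,0,0,0,0, 0,0,0.012,0,0,0,0, 0,0,0.014,0,0,0,0, 0,0,0.0155,0,0,0,0, 0,0,0.0155,0,0,0,0, 0,0,0.0155,0,0,0,0, 0,0,0.0155,0,0,0,0, 0,0,0.0155,0,0,0,0]' | grep -v tool
python3 cf.py
```

```text
clock: 25.65
eef_pos: [0.5284, -0.2236, 0.0971]
ft_force: [-4.4, 0.8, 3.7]
grip_width: 0.0106
grasp_force: 61.0
crate xyz [-0.0009 -0.0711  0.0685] F crate [-2.11 -0.47  5.4 ]
```

Contact at the expected depth again, 5 N. I'll release, back away and look.

```bash
python3 -m pendant '[0,0,0,0,0,0,0.32, 0,0,0,0,0,0,0.32, 0,0,0,0,0,0,0.32, 0,0,0,0,0,0,0.32, 0,0,-0.06,0,0,0,0.32, 0,0,-0.14,0,0,0,0.32, 0,0,-0.22,0,0,0,0.32, 0,0,-0.26,0,0,0,0.32, 0,0,-0.26,0,0,0,0.32, 0,0,-0.26,0,0,0,0.32]' | grep -v tool
python3 - <<'E'
from g import *
w=bot.camera('wrist')['pixels']; s=bot.camera('scene')['pixels']
A=np.hstack([cv2.resize(w,(440,330)),cv2.resize(s[170:320,160:380],(360,330))])
B=np.hstack([cv2.resize(s[170:320,160:360],(400,270),interpolation=cv2.INTER_CUBIC),cv2.resize(w[90:330,90:446],(400,270),interpolation=cv2.INTER_CUBIC)])
cv2.imwrite('pics/final.png',np.vstack([A,B])[:,:,::-1])
E
```

```text
clock: 26.48
eef_pos: [0.4696, -0.2061, 0.2129]
ft_force: [-0.3, 0.2, -0.8]
grip_width: 0.0274
grasp_force: 0.0
```

View pics/final.png

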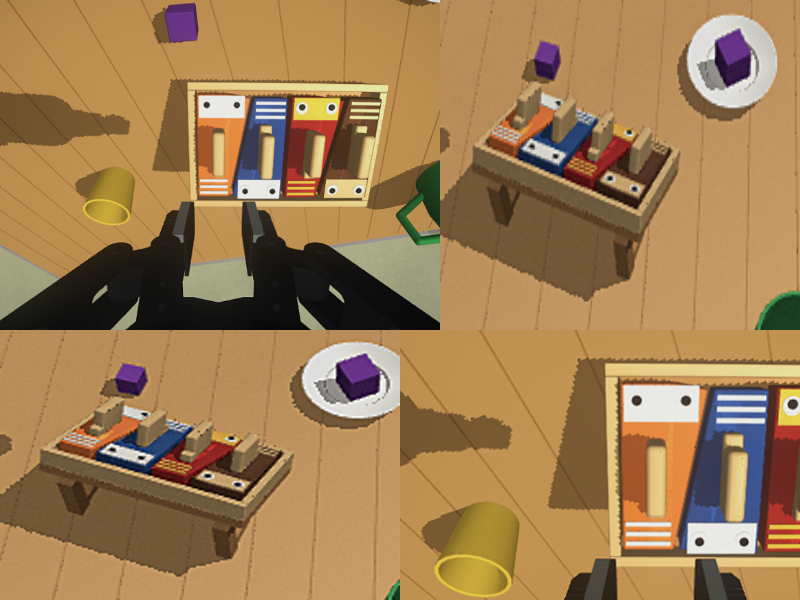

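The picture shows all four fish flat in the crate, alternating head to tail: orange (220,145), blue (260,147), red (312,147), brown (355,147). The block stands on the saucer at (735,58), and the cup, can and small block are still in place. The gripper is clear, so I'm handing in.

```bash
python3 -c "
from workcell import bot
print(bot.job_done())"
```

```text
the job is handed in; nothing more can be done
None
```

The job is handed in at about 26 s: the large purple block is on the saucer, the red, blue and orange fish lie flat in the crate, alternating head to tail beside the fixed one, and the saucer, cup and watering can were not touched.

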